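Clip the storage box lid shut corner by corner under a riser shelf

ROBOT

A 6-joint arm with a two-finger parallel gripper is mounted at the origin on the work surface. World frame = base frame: x ahead of the robot, y to its left, z up, the work surface at z = 0. Lengths are in mm, angles in rad, forces in N, time in s.
With the tool pointing down it reaches from about 350 to 975 mm from the base axis. Payload 7.1 kg.
Tool frame: the origin (TCP) lies on the mounting face of the last link; the fingertips stand 182 mm ahead of it and the grasp point (between the pads) lies 163 mm ahead of it (ctrl.tip_reach is the distance from the TCP to the fingertips, in mm); z points along the fingers, y is the direction in which the jaws open and shut (so a half turn about z gives the same grasp; the last joint's range is limited). The gripper opens to 88 mm and grips with 3 to 60 N. Pads are 20 mm wide; open, the fingers measure 115 mm over their backs; the gripper's body (75 mm by 178 mm) begins 61 mm behind the grasp point.
Start: joints at [1.11, 0.423, 1.63, -0, 1.089, -0.019], TCP at [267.198, 564.988, 404.675] pointing down, gripper open.
Joint ranges: [-3, 3], [-0.9, 2.11], [0.09, 2.58], [-1.31, 4.45], [0.11, 2.69], [-2.54, 2.54]. Speed limits (rad/s): [2.39, 2.39, 3.01, 3.14, 3.14, 3.14].

INTERFACE

Orientations are given as a rotation vector (axis times angle).
In Python, from workcell import ctrl gives the robot as it stands.
- The arm moves only by the tool jog_arm, never from a script. Its argument "steps" is a list that holds one entry, the list of rows, each a list of 7 numbers: the shift along the tool's x, y, z in m, then the turn, a rotation vector about the tool's x, y, z in degrees, then the gripper's target within -1 to 1 (shut at 1, half-way at 0, fully open at -1). A call has 1 to 20 rows; each row shifts and turns the commanded pose from where the row before left it, along the tool's axes as they then stand; what a row does not reach is not made up. A row lasts 1/12 s, in which the tool goes at most 41.7 mm and 7.16 degrees, less where a joint would pass 70% of its speed; a pose out of reach is approached as far as the arm can. A call is refused whole if a number of a shift passes 0.0417 or a number of a turn 7.16, either way. A call with a gripper value outside its range is refused whole. The fingers move at their own pace and stop on an object; the grip force is fixed at half the most. Time passes only in rows, so rows that do not move let the fingers close. It gives the time, the measured TCP pose, the force and the opening at its end, in the units of the state.
- ctrl.get_obs(): the state, without advancing time (a new reading comes with each control period).
- ctrl.get_image(name): name is "scene" or "top"; returns the picture (420x560x3 uint8, red, green, blue); there is no depth.
- ctrl.camera_info(name): a dict with "fx", "fy", "cx", "cy" (pixels), "origin" and "attitude" of the camera in the world. Camera axes: x right, y down, z forward; pixel columns grow to the right and rows downward; lengths in mm; the calibration is good to about 2 mm. A picture is of the moment at which its call begins. camera_info takes no time and is no camera call.
- ctrl.close_job(): hands the job in, once; it reports no verdict.
Trained networks look in the newest picture that a camera, given by its name, has taken for a name from the list of things; names that differ only in an ending like _2 or _b are one class to them, and where a whole thing is asked for, a point or a joint stands for the part that bears it (a point fixed in the world has none). Each returns a list of dicts, best first, with "p" (0 to 1); they miss things now and then, are a little off and sometimes report something else, mostly with a low value. They report only what shows in the picture. A call takes as long as a camera call.
- ctrl.look_for(thing, camera): "bbox" ([left, top, right, bottom] in pixels, round what is visible of it).
- ctrl.trace(thing, camera): "pixels" (420x560 bool, what is visible of it) and "bbox" ([left, top, right, bottom] in pixels, round what is visible of it).
- ctrl.landmark_of(thing, camera): "uv" ([column, row] in pixels: a listed point, or the origin of a listed thing).
The state is a dict: "t": time; "qpos": joint angles; "qvel": joint speeds; "joint_torque": joint torques, N m; "ee_pos": TCP position; "orientation": TCP orientation; "ft_force": force on the tool from outside, world axes, zero at the start; "moment": the same for the moment, N m; "width": finger opening in mm.
Only numpy, scipy, OpenCV 4.12 (cv2) and the standard library are available. Lean on these libraries where they do the work, as an engineer would, in place of code of your own. Each camera call takes 0.05 s, during which the arm holds its last target.

TASK

Close the storage box's lid clips: swing each of the four steel clips inwards over the rim and press it until it snaps fully home and lies flat, in opposite-corner order: after the first clip do the one diagonally across, then one of the two that are left, then the last. The two far clips stand under the edge of the riser shelf, so lean the tool to get at them without bumping the riser. The plastic is brittle: press gently, feeling for the snap, never with more than 50 newtons, and leave everything else on the dresser where it is.

Things in the scene. Friction and masses are not known exactly. Their poses are not given: they have to be found in the camera images.
- box: Fixed storage box, grey with white lid, 196 (x) x 190 (y) mm, rim top at 84 mm. Origin: centre of underside; x to its far side, y left, z up. Four steel clips, strips 30 mm wide (x), 55 long, 4 thick, hinged beside the rim, axes along x at x = -68 (near) or +68 (far), y = +98 (left) or -98 (right). Each axis is set at its own height, 84 to 96 mm: feel for it. Shut, a clip's upper face is 4 mm above its axis.
- riser: Fixed riser shelf over the box's far part, square to it: open rack of thin steel bars along y with a wooden front strip, 560 (y) x 110 (x) mm, from 215 to 229 mm up, on wooden end panels at y = +-273 mm. Origin: on the table under the middle of the front (robot-side) edge, x to its back. The edge is 22 to 30 mm nearer the robot than the far clips' centres; fingers pointing down and away, 35 to 45 degrees from vertical, pass under it.
- clip_near_left (a joint): Near left clip's angle: 0 upright beside the box, negative leaning out (stop at -0.3), growing as it swings inwards over the rim; 1.57 flat, shut, hard stop. It swings freely to 1.3; then a sprung ball resists it, up to 0.28 N m (9 N at 31 mm from the axis), until it snaps past at 1.50 and holds; let go earlier, it returns to 1.3. Past the stop force climbs 10 N per 0.5 mm.
- clip_near_right (a joint): Near right clip's angle: 0 upright beside the box, negative leaning out (stop at -0.3), growing as it swings inwards over the rim; 1.57 flat, shut, hard stop. It swings freely to 1.3; then a sprung ball resists it, up to 0.28 N m (9 N at 31 mm from the axis), until it snaps past at 1.50 and holds; let go earlier, it returns to 1.3. Past the stop force climbs 10 N per 0.5 mm.
- clip_far_right (a joint): Far right clip's angle: 0 upright beside the box, negative leaning out (stop at -0.3), growing as it swings inwards over the rim; 1.57 flat, shut, hard stop. It swings freely to 1.3; then a sprung ball resists it, up to 0.28 N m (9 N at 31 mm from the axis), until it snaps past at 1.50 and holds; let go earlier, it returns to 1.3. Past the stop force climbs 10 N per 0.5 mm.
- clip_far_left (a joint): Far left clip's angle: 0 upright beside the box, negative leaning out (stop at -0.3), growing as it swings inwards over the rim; 1.57 flat, shut, hard stop. It swings freely to 1.3; then a sprung ball resists it, up to 0.28 N m (9 N at 31 mm from the axis), until it snaps past at 1.50 and holds; let go earlier, it returns to 1.3. Past the stop force climbs 10 N per 0.5 mm.
- tray: Loose low mirrored tray 120 x 160 x 14 mm beside the box, origin centre of underside. Bystander.
- bowl: Loose round wooden jewelry bowl, 110 mm wide, 45 mm high, beside the box, origin centre of underside. Bystander.
- brush: Loose black detangling brush, 190 mm long, 28 mm high, lying between robot and box, origin at table height near its middle. Bystander.
- jar: Loose amber glass jar, 56 mm wide, 50 mm high, on the riser's bars, origin centre of underside. Bystander.
- bottle: Loose glass bottle, 44 mm wide, 110 mm high, on the riser's bars, origin centre of underside. Bystander.
- balm0: Loose silver aluminium lip balm tube, 20 mm wide, 66 mm high, standing on the tray, origin centre of underside. Bystander.
- balm1: Loose silver aluminium lip balm tube, 20 mm wide, 66 mm high, standing on the tray, origin centre of underside. Bystander.
- balm2: Loose silver aluminium lip balm tube, 20 mm wide, 66 mm high, standing on the tray, origin centre of underside. Bystander.

How it is judged:
By the outcome, as a careful person would: the job done as asked, in the order asked, and still so for the second after the job is handed in, with the robot touching nothing.
It also fails if it takes over 72 s, if anything falls off the work surface, if the arm or the gripper's body presses on something with over 40 N, if the wrist force passes 120 N, or if a joint passes its speed limit or range.

## Working session

There is one attempt and no reset: what is moved stays moved. The work goes in short steps, Python scripts to look and compute and a tool call to move; the robot and the scene stay as the last step left them, time stands still between calls to the robot, and variables do not carry over. Pictures are saved under pics/ and viewed, and the job is handed in when it is done.

Besides the shell and the picture viewer there is one more tool, called by a JSON object that holds its "name" and its "arguments". jog_arm: Moves the arm, as the interface text tells. Its arguments: {"type":"object","properties":{"steps":{"type":"array"}},"required":["steps"]}

```bash
mkdir -p pics; ls; python3 - <<'E'
from workcell import ctrl
import cv2
o=ctrl.get_obs()
for k,v in o.items(): print(k,v)
for n in("scene","top"):
    im=ctrl.get_image(n); cv2.imwrite(f"pics/{n}0.png",im[:,:,::-1]); print(ctrl.camera_info(n))
    for th in ["box","riser","clip_near_left","clip_near_right","clip_far_left","clip_far_right"]:
        r=ctrl.look_for(th,n)[:4]; print(n,th,[(round(x['p'],2),[int(b) for b in x['bbox']]) for x in r])
        if th in("box","riser"):
            r=ctrl.landmark_of(th,n)[:2]; print('  lm',r)
E
```

```text
pics
t 0.0
qpos [ 1.10998697e+00  4.23842895e-01  1.63067530e+00  8.45005117e-06
  1.08858069e+00 -1.89946228e-02]
qvel [ 0.00147161 -0.00388381  0.00132318 -0.00136173  0.00038327  0.00024712]
joint_torque [-2.82794990e-04 -5.44623435e+01 -2.73669595e+01  6.43884321e-02
  2.27230776e-02 -1.45501899e-04]
ee_pos [267.0902971  564.75596788 403.90597612]
orientation [-6.88295986e-01 -3.06489046e+00  2.29516466e-03]
ft_force [ 0.55401355  0.12196208 -0.39858579]
moment [0.07923198 0.06565725 0.0057323 ]
width 88.00005607656637
{'fx': 476.2976808258853, 'fy': 476.2976808258853, 'cx': 281.89062072238636, 'cy': 205.9469977087962, 'origin': array([710.02442841, 599.59378435, 814.48798346]), 'attitude': array([-0.40651944, -2.79692444,  1.07678468])}
scene box [(0.91, [214, 157, 323, 287])]
  lm [{'uv': [260.9, 243.2], 'p': 0.95}]
scene riser []
  lm []
scene clip_near_left [(0.67, [288, 300, 374, 392]), (0.63, [298, 228, 317, 251])]
scene clip_near_right [(0.55, [274, 162, 292, 182])]
scene clip_far_left [(0.61, [230, 237, 240, 266])]
scene clip_far_right [(0.43, [216, 167, 228, 186])]
{'fx': 460.4236331956795, 'fy': 460.4236331956795, 'cx': 280.1137906951682, 'cy': 215.37026446747208, 'origin': array([ 511.96924632,   19.76766329, 1026.8560108 ]), 'attitude': array([-2.20935935,  2.18307664, -0.00354528])}
top box [(0.59, [251, 158, 364, 254])]
  lm [{'uv': [302.5, 207.4], 'p': 0.66}]
top riser [(0.67, [162, 108, 487, 196]), (0.15, [247, 120, 278, 157])]
  lm []
top clip_near_left [(0.52, [251, 228, 262, 244])]
top clip_near_right [(0.59, [346, 236, 357, 250])]
top clip_far_left [(0.65, [257, 157, 267, 172]), (0.26, [250, 230, 264, 241])]
top clip_far_right []
```

View pics/scene0.png

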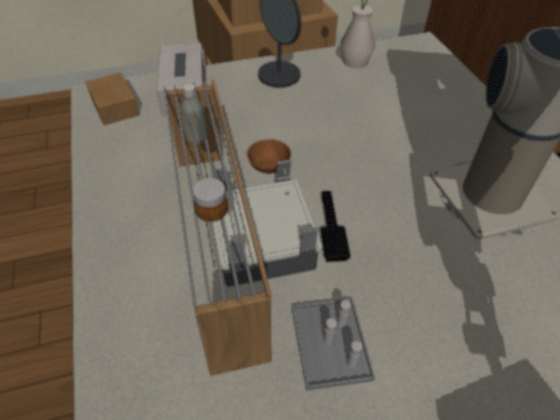

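View pics/top0.png

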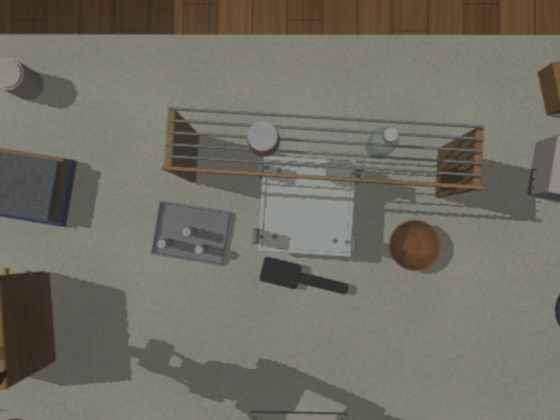

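```bash
python3 - <<'E'
import cv2
a=cv2.imread('pics/scene0.png')[140:305,195:395]; cv2.imwrite('pics/scene0c.png',cv2.resize(a,None,fx=3.6,fy=3.6,interpolation=cv2.INTER_CUBIC))
a=cv2.imread('pics/top0.png')[95:275,150:500]; cv2.imwrite('pics/top0c.png',cv2.resize(a,None,fx=2.28,fy=2.28,interpolation=cv2.INTER_CUBIC))
E
```

```text
(no output)
```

View pics/scene0c.png

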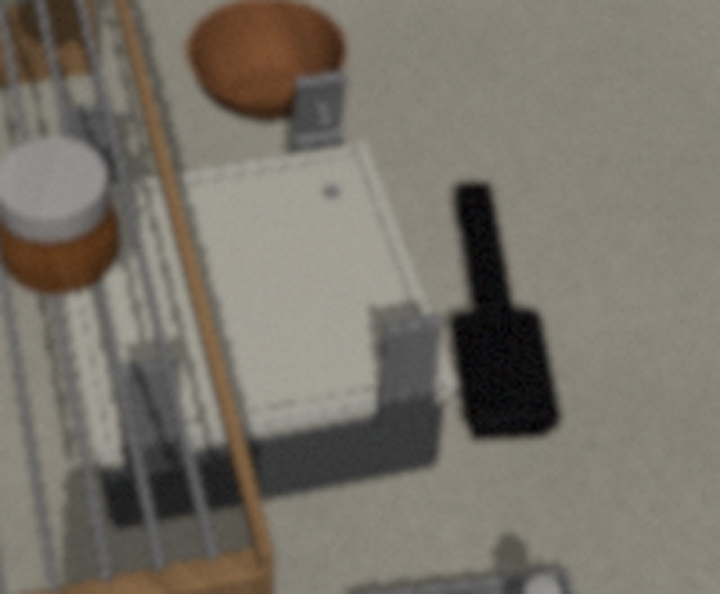

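View pics/top0c.png

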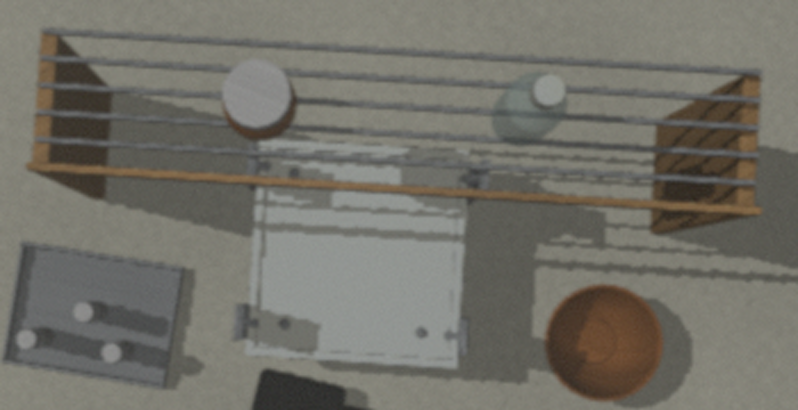

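```bash
cat > h.py <<'E'
import numpy as np, cv2
from scipy.spatial.transform import Rotation as R
from workcell import ctrl
def proj(n,P):
    c=ctrl.camera_info(n); Rm=R.from_rotvec(c['attitude']).as_matrix()
    p=(np.atleast_2d(P)-c['origin'])@Rm
    return np.c_[c['fx']*p[:,0]/p[:,2]+c['cx'],c['fy']*p[:,1]/p[:,2]+c['cy']]
def b2w(pose,P):
    x,y,a=pose; P=np.atleast_2d(P).astype(float)
    return np.c_[x+np.cos(a)*P[:,0]-np.sin(a)*P[:,1], y+np.sin(a)*P[:,0]+np.cos(a)*P[:,1],P[:,2]]
E
cat > fit.py <<'E'
from h import *
from scipy.optimize import least_squares
T=lambda u,v:(u/2.28+150,v/2.28+95); S=lambda u,v:(u/3.6+195,v/3.6+140)
pts=[("top",T(247,354),(-98,95,84)),("top",T(460,367),(-98,-95,84)),
("scene",S(362,147),(-98,-95,84)),("scene",S(435,465),(-98,95,0)),("scene",S(112,525),(98,95,0)),]
def res(p): return np.concatenate([proj(n,b2w(p,X))[0]-np.array(uv) for n,uv,X in pts])
f=least_squares(res,[500,0,-.06]); print(f.x,f.fun.round(1)); pose=f.x
rp=[("top",T(28,168),(0,280,229)),("top",T(762,213),(0,-280,229))]
def res2(p): return np.concatenate([proj(n,b2w(p,X))[0]-np.array(uv) for n,uv,X in rp])
g=least_squares(res2,[550,0,-.06]); print("riser",g.x,g.fun.round(1))
# riser in box frame
d=g.x[:2]-f.x[:2]; a=f.x[2]; print("edge in box x",np.cos(a)*d[0]+np.sin(a)*d[1])
for n,(r0,r1,c0,c1),k in(("scene",(140,305,195,395),3.6),("top",(95,275,150,500),2.28)):
    im=cv2.imread(f"pics/{n}0.png")[r0:r1,c0:c1]; im=cv2.resize(im,None,fx=k,fy=k,interpolation=cv2.INTER_CUBIC)
    def dr(P,pose,col):
        q=((proj(n,b2w(pose,P))-[c0,r0])*k).astype(int); cv2.polylines(im,[q.reshape(-1,1,2)],True,col,1)
    for z in(0,84): dr([(sx*98,sy*95,z) for sx,sy in((1,1),(1,-1),(-1,-1),(-1,1))],pose,(0,255,0))
    for cx in(-68,68):
        for cy in(-98,98): dr([(cx-15,cy,90),(cx+15,cy,90),(cx+15,cy,145),(cx-15,cy,145)],pose,(0,0,255))
    dr([(0,280,229),(0,-280,229),(110,-280,229),(110,280,229)],g.x,(255,0,0))
    cv2.imwrite(f"pics/{n}_fit.png",im)
E
python3 fit.py
```

```text
[ 5.58415614e+02 -1.52589976e+01 -5.73728524e-02] [ 0.3 -0.4 -0.2  0.5  0.5 -3.4  2.1  0.3 -2.5  2.1]
riser [ 5.98109884e+02 -3.28364415e+01 -5.17303579e-02] [-0.5 -0.   0.5  0. ]
edge in box x 40.63687324300905
```

View pics/scene_fit.png

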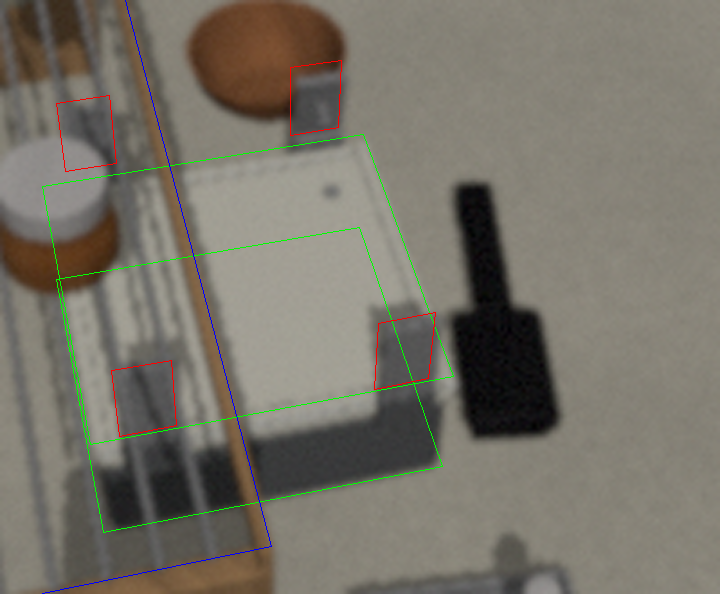

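View pics/top_fit.png

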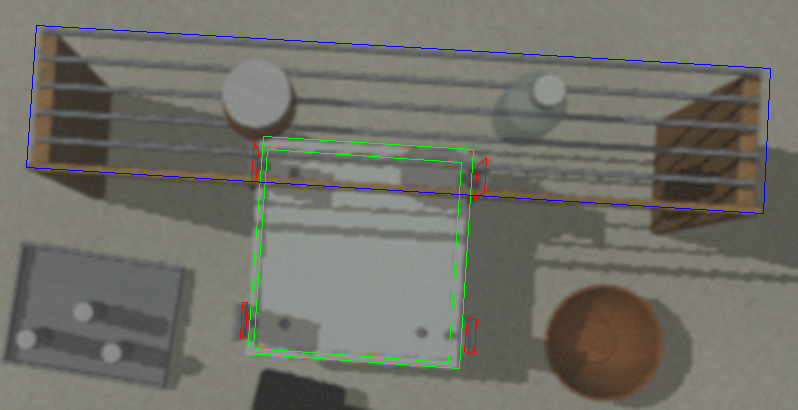

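{"name": "jog_arm", "arguments": {"steps": [[[0,0,-0.01,0,0,-5.6,1],[0,0,-0.01,0,0,-5.6,1],[0,0,-0.01,0,0,-5.6,1],[0,0,-0.01,0,0,-5.5,1],[-0.018,-0.03,0,0,0,0,1],[-0.018,-0.03,0,0,0,0,1],[-0.018,-0.03,0,0,0,0,1],[-0.018,-0.03,0,0,0,0,1],[-0.018,-0.03,0,0,0,0,1],[-0.018,-0.03,0,0,0,0,1],[-0.018,-0.03,0,0,0,0,1],[-0.018,-0.03,0,0,0,0,1],[-0.018,-0.03,0,0,0,0,1],[-0.018,-0.03,0,0,0,0,1],[-0.018,-0.03,0,0,0,0,1],[-0.018,-0.03,0,0,0,0,1],[-0.018,-0.03,0,0,0,0,1],[-0.018,-0.03,0,0,0,0,1]]]}}

```text
t: 2.4
ee_pos: [497.3, 130.6, 444.9]
orientation: [0.083, 3.14, 0.0]
ft_force: [0.1, -0.0, -0.1]
width: 0.5
```

```bash
cat > st.py <<'E'
from h import *
pose=(558.4,-15.3,-0.052)
def st():
    o=ctrl.get_obs(); Rm=R.from_rotvec(o['orientation']).as_matrix()
    tip=np.array(o['ee_pos'])+182*Rm[:,2]
    def tb(p):
        d=np.array(p)-[pose[0],pose[1],0]; c,s=np.cos(pose[2]),np.sin(pose[2])
        return np.array([c*d[0]+s*d[1],-s*d[0]+c*d[1],d[2]])
    print("t",round(o['t'],2),"tcp_b",tb(o['ee_pos']).round(1),"tip_b",tb(tip).round(1),"F",np.round(o['ft_force'],1),"w",round(o['width'],1))
    A=R.from_euler('z',-pose[2]).as_matrix()@Rm
    print("toolx_b",A[:,0].round(3),"tooly",A[:,1].round(3),"toolz",A[:,2].round(3),"q",np.round(o['qpos'],2))
st()
E
python3 st.py; python3 -c "from workcell import ctrl;print(ctrl.tip_reach)"
```

```text
t 2.4 tcp_b [-68.6 142.6 444.9] tip_b [-68.6 142.6 262.9] F [ 0.1 -0.  -0.1] w 0.5
toolx_b [-1.     0.001 -0.   ] tooly [0.001 1.    0.   ] toolz [ 0.  0. -1.] q [ 0.23  0.21  1.83  0.    1.1  -1.28]
182.0
```

{"name": "jog_arm", "arguments": {"steps": [[[0,-0.001,0.038,0,0,0,1],[0,0,0.038,0,0,0,1],[0,0,0.038,0,0,0,1],[0,0,0.03,0,0,0,1],[0,0,0.01,0,0,0,1]]]}}

```text
t: 2.82
ee_pos: [495.2, 130.7, 286.9]
orientation: [-0.083, -3.134, 0.003]
ft_force: [-0.9, -0.2, -0.8]
width: 0.4
```

```bash
python3 st.py; python3 - <<'E'
from workcell import ctrl
import cv2
a=ctrl.get_image('scene')[140:305,195:395,::-1];b=ctrl.get_image('top')[140:280,220:420,::-1]
import numpy as np
cv2.imwrite('pics/a1.png',np.vstack([cv2.resize(a,None,fx=2.5,fy=2.5,interpolation=2),cv2.resize(b[:75+0] if 0 else b,(500,350),interpolation=2)])[:,:][:600] if 0 else np.hstack([cv2.resize(a,(400,330),interpolation=2),cv2.resize(b,(400,330),interpolation=2)]))
E
```

```text
t 2.82 tcp_b [-70.7 142.5 286.9] tip_b [-71.8 142.2 104.9] F [-0.9 -0.2 -0.8] w 0.4
toolx_b [-1.     0.001  0.006] tooly [ 0.001  1.    -0.002] toolz [-0.006 -0.002 -1.   ] q [ 0.23  0.44  1.95 -0.    0.76 -1.28]
```

View pics/a1.png

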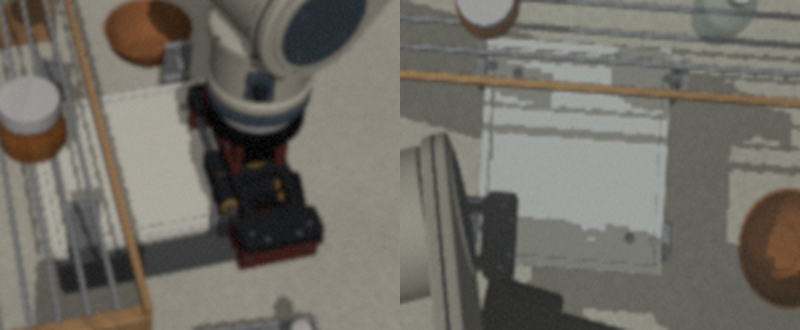

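{"name": "jog_arm", "arguments": {"steps": [[[0,-0.006,0,0,0,0,1],[0,-0.008,0,0,0,0,1],[0,-0.008,0,0,0,0,1],[0,-0.008,0,0,0,0,1],[0,-0.008,0,0,0,0,1],[0,-0.008,0,0,0,0,1]]]}}

```text
t: 3.42
ee_pos: [494.5, 84.6, 291.5]
orientation: [0.083, 3.139, 0.001]
ft_force: [0.8, 2.7, -0.8]
width: 0.6
```

```bash
python3 st.py
```

```text
t 3.42 tcp_b [-69.   96.5 291.5] tip_b [-68.7  96.6 109.5] F [ 0.8  2.7 -0.8] w 0.6
toolx_b [-1.     0.001 -0.002] tooly [0.001 1.    0.001] toolz [ 0.002  0.001 -1.   ] q [ 0.15  0.42  1.98  0.    0.75 -1.37]
```

{"name": "jog_arm", "arguments": {"steps": [[[0,-0.006,0,0,0,0,1],[0,-0.006,0,0,0,0,1],[0,-0.006,0,0,0,0,1],[0,-0.003,0,0,0,0,1],[0,0,0,0,0,0,1]]]}}

```text
t: 3.83
ee_pos: [493.0, 63.7, 290.5]
orientation: [-0.084, -3.14, 0.001]
ft_force: [-0.8, -0.1, 0.5]
width: 0.2
```

```bash
python3 st.py;  cat > pic.py <<'E'
from workcell import ctrl
import cv2,sys,numpy as np
a=ctrl.get_image('scene')[140:305,195:395,::-1];b=ctrl.get_image('top')[140:280,220:420,::-1]
cv2.imwrite(sys.argv[1],np.hstack([cv2.resize(a,(400,330),interpolation=2),cv2.resize(b,(400,330),interpolation=2)]))
E
python3 pic.py pics/a2.png
```

```text
t 3.83 tcp_b [-69.4  75.5 290.5] tip_b [-69.5  75.4 108.5] F [-0.8 -0.1  0.5] w 0.2
toolx_b [-1.     0.001  0.001] tooly [ 0.001  1.    -0.   ] toolz [-0.001 -0.    -1.   ] q [ 0.1   0.41  1.99 -0.    0.74 -1.41]
```

View pics/a2.png

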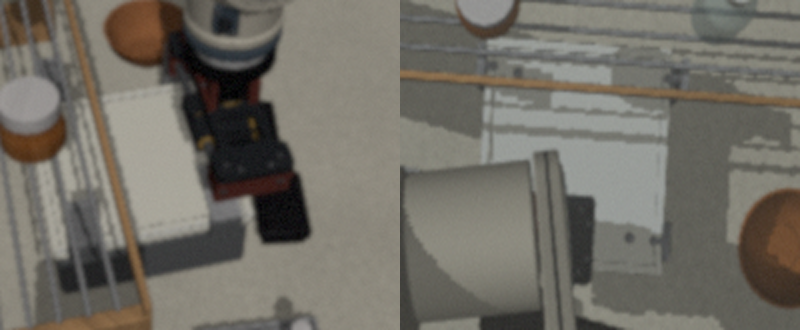

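{"name": "jog_arm", "arguments": {"steps": [[[0,0,0.0015,0,0,0,1],[0,0,0.0015,0,0,0,1],[0,0,0,0,0,0,1]]]}}

```text
t: 4.18
ee_pos: [493.1, 64.6, 287.3]
orientation: [-0.082, -3.14, 0.0]
ft_force: [-0.1, -0.3, -0.5]
width: 0.8
```

{"name": "jog_arm", "arguments": {"steps": [[[0,0,0.0015,0,0,0,1],[0,0,0.0015,0,0,0,1],[0,0,0,0,0,0,1]]]}}

```text
t: 4.43
ee_pos: [493.3, 64.3, 285.2]
orientation: [0.082, 3.141, -0.001]
ft_force: [-2.5, -3.0, 9.4]
width: 0.7
```

{"name": "jog_arm", "arguments": {"steps": [[[0,0,0.001,0,0,0,1],[0,0,0.001,0,0,0,1],[0,0,0,0,0,0,1]]]}}

```text
t: 4.68
ee_pos: [493.3, 64.0, 283.7]
orientation: [0.081, 3.14, -0.002]
ft_force: [-3.7, -5.5, 13.1]
width: 0.5
```

{"name": "jog_arm", "arguments": {"steps": [[[0,0,0.001,0,0,0,1],[0,0,0.001,0,0,0,1],[0,0,0,0,0,0,1]]]}}

```text
t: 4.93
ee_pos: [493.3, 63.9, 281.3]
orientation: [0.082, 3.14, -0.002]
ft_force: [-1.8, -3.6, 5.3]
width: 0.5
```

{"name": "jog_arm", "arguments": {"steps": [[[0,0,0.001,0,0,0,1],[0,0,0.0005,0,0,0,1],[0,0,0,0,0,0,1]]]}}

```text
t: 5.18
ee_pos: [493.3, 64.2, 279.3]
orientation: [0.082, 3.14, -0.001]
ft_force: [0.1, 0.1, 2.2]
width: 0.9
```

```bash
python3 st.py
```

```text
t 5.18 tcp_b [-69.2  76.1 279.3] tip_b [-69.1  76.   97.3] F [0.1 0.1 2.2] w 0.9
toolx_b [-1.  0. -0.] tooly [ 0.  1. -0.] toolz [ 0. -0. -1.] q [ 0.11  0.43  1.99 -0.    0.72 -1.41]
```

{"name": "jog_arm", "arguments": {"steps": [[[0,0,0.001,0,0,0,1],[0,0,0,0,0,0,1],[0,0,0,0,0,0,1]]]}}

```text
t: 5.43
ee_pos: [493.4, 64.3, 278.5]
orientation: [0.082, 3.14, -0.001]
ft_force: [-0.8, -4.1, 8.2]
width: 0.0
```

{"name": "jog_arm", "arguments": {"steps": [[[0,0,0.001,0,0,0,1],[0,0,0,0,0,0,1],[0,0,0,0,0,0,1]]]}}

```text
t: 5.68
ee_pos: [493.4, 64.3, 278.2]
orientation: [0.082, 3.14, -0.001]
ft_force: [-4.6, -3.0, 16.3]
width: 0.7
```

```bash
cat > rec.py <<'E'
from workcell import ctrl
import json
o=ctrl.get_obs()
open('rec.jsonl','a').write(json.dumps([list(map(float,o[k])) for k in('qpos','ee_pos','orientation')])+'\n')
E
python3 rec.py
```

{"name": "jog_arm", "arguments": {"steps": [[[0,0,-0.015,0,0,0,1],[0,0,-0.03,0,0,0,1],[0,0,-0.03,0,0,0,1],[0,0,-0.025,0,0,0,1],[0,0,0,0,0,0,1]]]}}

```text
t: 6.1
ee_pos: [494.6, 64.8, 381.5]
orientation: [0.082, 3.133, 0.002]
ft_force: [1.2, -0.5, -0.4]
width: 0.5
```

```bash
python3 rec.py; python3 st.py; python3 pic.py pics/a3.png
```

```text
t 6.1 tcp_b [-67.9  76.7 381.5] tip_b [-66.5  77.  199.5] F [ 1.2 -0.5 -0.4] w 0.5
toolx_b [-1.     0.    -0.008] tooly [0.    1.    0.002] toolz [ 0.008  0.002 -1.   ] q [ 0.11  0.27  1.93  0.    0.94 -1.41]
```

{"name": "jog_arm", "arguments": {"steps": [[[0.013,-0.031,0,0,0,0,1],[0.013,-0.031,0,0,0,0,1],[0.013,-0.031,0,0,0,0,1],[0.013,-0.031,0,0,0,0,1],[0.013,-0.031,0,0,0,0,1],[0.013,-0.031,0,0,0,0,1],[0.013,-0.031,0,0,0,0,1],[0,0,0,0,-3.5,0,1],[0,0,0,0,-6,0,1],[0,0,0,0,0,0,1]]]}}

```text
t: 7.03
ee_pos: [389.6, -147.8, 375.6]
orientation: [0.082, 2.974, -0.005]
ft_force: [-1.4, -0.0, 0.4]
width: 0.6
```

```bash
python3 rec.py; python3 st.py
```

```text
t 7.03 tcp_b [-161.7 -141.   375.6] tip_b [-131.6 -140.9  196.1] F [-1.4 -0.   0.4] w 0.6
toolx_b [-0.986  0.003 -0.166] tooly [0.003 1.    0.001] toolz [ 0.166  0.001 -0.986] q [-0.41  0.13  2.13  0.09  0.72 -1.99]
```

View pics/a3.png

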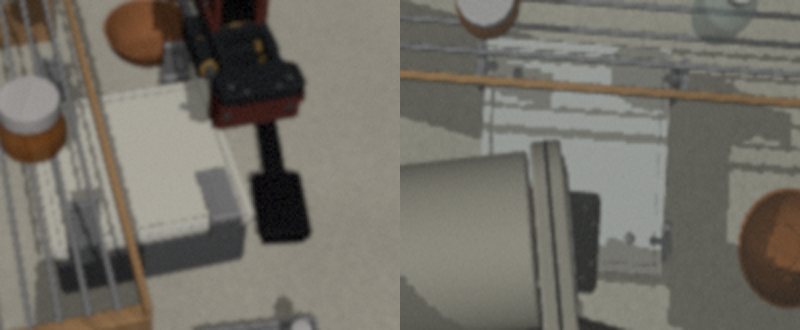

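```bash
cat > kin.py <<'E'
import numpy as np, json
from scipy.spatial.transform import Rotation as R
from scipy.optimize import least_squares
D=[json.loads(l) for l in open('rec.jsonl')]
D.append([[1.10998697e+00,4.23842895e-01,1.63067530e+00,8.45005117e-06,1.08858069e+00,-1.89946228e-02],[267.0902971,564.75596788,403.90597612],[-6.88295986e-01,-3.06489046e+00,2.29516466e-03]])
def fk(q,p,s4=1):
    r0,z0,a2,a3,e,L=p
    R3=R.from_euler('z',q[0])*R.from_euler('y',q[1]+q[2])
    Rt=R3*R.from_euler('z',s4*q[3])*R.from_euler('y',q[4])*R.from_euler('z',q[5])*R.from_euler('z',np.pi/2)
    pos=R.from_euler('z',q[0]).apply([r0,0,z0])+(R.from_euler('z',q[0])*R.from_euler('y',q[1])).apply([0,0,a2])+R3.apply([e,0,a3])+Rt.apply([0,0,L])
    return pos,Rt
def fit():
    def res(p): return np.concatenate([fk(d[0],p)[0]-np.array(d[1]) for d in D]+[0.01*(p-[0,180,400,400,0,110])])
    return least_squares(res,[0,180,400,400,0,110.])
if __name__=="__main__":
    f=fit();print(f.x.round(1),f.fun.round(2))
    for s in(1,-1):
        for d in D: print(s,((fk(d[0],f.x,s)[1]).inv()*R.from_rotvec(d[2])).as_rotvec().round(4))
E
python3 kin.py
```

```text
[-13.3 361.2 595.9 488.1  81.2 202.7] [  1.1  -11.89  -1.48  -2.34 -12.19   0.39  -0.57  -7.94   2.3   11.17
  -4.26  -1.23  -0.13   1.81   1.96   0.88   0.81   0.93]
1 [-0.  0.  0.]
1 [-0. -0. -0.]
1 [-0. -0. -0.]
1 [ 0. -0. -0.]
-1 [ 0.001  -0.0002 -0.0012]
-1 [-0.0007  0.0001  0.0005]
-1 [-0.1072 -0.0473  0.1325]
-1 [-0.  0.  0.]
```

```bash
sed -i 's/r0,z0,a2,a3,e,L=p/r0,z0,a2,a3,e,L,dy=p/; s/R3.apply(\[e,0,a3\])/R3.apply([e,dy,a3])/; s/\[0,180,400,400,0,110\])/[0,180,400,400,0,110,0])/; s/\[0,180,400,400,0,110.\]/[0,180,400,400,0,110.,0]/; s/0\.01\*/0.0005*/' kin.py; python3 kin.py | head -3
```

```text
[  0.  312.4 563.1 484.9  77.5 127.6  11.9] [ 0.    0.    0.    0.    0.   -0.   -0.   -0.   -0.   -0.   -0.    0.
  0.    0.07  0.08  0.04  0.04  0.01  0.01]
1 [-0.  0.  0.]
```

```bash
cat > plan.py <<'E'
from kin import *
P=fit().x
lo=np.array([-3,-.9,.09,-1.31,.11,-2.54]);hi=np.array([3,2.11,2.58,4.45,2.69,2.54])
pose=(558.4,-15.3,-0.052); Rb=R.from_euler('z',pose[2])
def w(p): return Rb.apply(p)+[pose[0],pose[1],0]
def Rt(lean,flip=0,az=0):
    # tool z=(sin lean,0,-cos lean) rotated az about z; y=+ey
    A=R.from_matrix(np.array([[-1,0,0],[0,1,0],[0,0,-1]]).T)
    A=R.from_euler('y',-np.radians(lean))*A
    A=R.from_euler('z',np.radians(az))*A
    return Rb*A*R.from_euler('z',np.pi*flip)
def ik(tip,Rm,seed):
    tcp=w(np.array(tip))-Rm.apply([0,0,182])
    def res(q):
        p,r=fk(q,P); return np.r_[(p-tcp)/100,(r.inv()*Rm).as_rotvec()]
    f=least_squares(res,np.clip(seed,lo+.001,hi-.001),bounds=(lo,hi),xtol=1e-10,ftol=1e-12); return f.x,np.abs(f.fun).max()
def sols(tip,Rm):
    rng=np.random.default_rng(0);S=[]
    q1=np.arctan2(w(np.array(tip))[1],w(np.array(tip))[0])
    for q4 in(0,.8,1.6,2.4,3.1,3.9,-.9):
      for q6 in(-2,-1,0,1,2):
        q,e=ik(tip,Rm,[q1,.3,2,q4,.5,q6])
        if e<1e-4 and not any(np.allclose(q,s,atol=.02) for s in S): S.append(q)
    return S
if __name__=="__main__":
  for side in(-1,1):
   for lean in(35,40,45):
    for flip in(0,1):
     for nm,tip in(("out",(68,side*140,116)),("in",(68,side*76,102)),("back",(-2,side*140,186))):
      for s in sols(tip,Rt(lean,flip)): print(side,lean,flip,nm,s.round(2))
E
python3 plan.py
```

```text
-1 35 1 out [-0.35  0.47  2.07  1.51  0.17 -0.19]
-1 35 1 back [-0.4   0.25  2.18  1.    0.24  0.29]
-1 40 0 out [-0.37  0.49  2.12  2.16  0.24  2.29]
-1 40 0 in [-0.22  0.51  2.15  2.64  0.23  1.92]
-1 40 1 out [-0.37  0.49  2.12  2.16  0.24 -0.85]
-1 40 1 in [-0.22  0.51  2.15  2.64  0.23 -1.22]
-1 40 1 back [-0.42  0.26  2.23  1.63  0.24 -0.35]
-1 45 0 out [-0.38  0.51  2.16  2.46  0.37  1.99]
-1 45 0 in [-0.23  0.54  2.19  2.8   0.38  1.76]
-1 45 0 back [-0.44  0.29  2.27  2.1   0.32  2.31]
-1 45 1 out [-0.38  0.51  2.16  2.46  0.37 -1.15]
-1 45 1 in [-0.23  0.54  2.19  2.8   0.38 -1.38]
-1 45 1 back [-0.44  0.29  2.27  2.1   0.32 -0.84]
1 35 0 back [ 0.3   0.27  2.16 -0.98  0.24 -0.31]
1 40 0 out [0.27 0.5  2.1  4.17 0.24 0.81]
1 40 0 in [0.13 0.51 2.14 3.67 0.23 1.19]
1 40 1 out [ 0.27  0.5   2.1   4.17  0.24 -2.33]
1 40 1 in [ 0.13  0.51  2.14  3.67  0.23 -1.95]
1 45 0 out [0.28 0.52 2.14 3.86 0.36 1.13]
1 45 0 in [0.14 0.54 2.18 3.51 0.38 1.36]
1 45 0 back [0.34 0.3  2.25 4.21 0.32 0.81]
1 45 1 out [ 0.28  0.52  2.14  3.86  0.36 -2.01]
1 45 1 in [ 0.14  0.54  2.18  3.51  0.38 -1.78]
1 45 1 back [ 0.34  0.3   2.25  4.21  0.32 -2.34]
```

```bash
cat > sim.py <<'E'
from plan import *
from workcell import ctrl
def simulate(q,rows,verbose=5):
    p,Rm=fk(q,P); mx=0
    for i,r in enumerate(rows):
        p=p+Rm.apply(np.array(r[:3])*1000); Rm=Rm*R.from_rotvec(np.radians(r[3:6]))
        f=least_squares(lambda x:np.r_[(fk(x,P)[0]-p)/100,(fk(x,P)[1].inv()*Rm).as_rotvec()],np.clip(q,lo+1e-4,hi-1e-4),bounds=(lo,hi),xtol=1e-11,ftol=1e-13)
        dq=(f.x-q)*12; q=f.x
        if verbose and (i%verbose==verbose-1 or i==len(rows)-1) : 
            tip=Rb.inv().apply(p+Rm.apply([0,0,182])-[pose[0],pose[1],0])
            print(i,q.round(2),"err",np.abs(f.fun).max().round(4),"v",np.abs(dq).max().round(2),"tip",tip.round(0))
    return q
if __name__=="__main__":
    q=np.array(ctrl.get_obs()['qpos'])
    q=simulate(q,[[0,0,0,0,0,7]]*25+[[0,0,0,0,0,5]])
    q=simulate(q,[[0,0,0,0,5,0]]*7)
E
python3 sim.py
```

```text
4 [-0.41  0.13  2.13  0.09  0.72 -1.38] err 0.0 v 1.47 tip [-132. -141.  196.]
9 [-0.41  0.13  2.13  0.09  0.72 -0.76] err 0.0 v 1.47 tip [-132. -141.  196.]
14 [-0.41  0.13  2.13  0.09  0.72 -0.15] err 0.0 v 1.47 tip [-132. -141.  196.]
19 [-0.41  0.13  2.13  0.09  0.72  0.46] err 0.0 v 1.47 tip [-132. -141.  196.]
24 [-0.41  0.13  2.13  0.09  0.72  1.07] err 0.0 v 1.47 tip [-132. -141.  196.]
25 [-0.41  0.13  2.13  0.09  0.72  1.15] err 0.0 v 1.05 tip [-132. -141.  196.]
4 [-0.46  0.09  2.24  0.77  0.33  0.49] err 0.0 v 2.94 tip [ -59. -141.  226.]
6 [-0.48  0.1   2.29  1.49  0.3  -0.23] err 0.0 v 4.61 tip [ -34. -141.  246.]
```

```bash
python3 - <<'E'
from sim import *
q=np.array([-0.41,0.13,2.13,0.09,0.72,1.15])
simulate(q,[[0,0,0,0,a,0] for a in [4,4,4]+[2.5]*3+[2]*8],1)
E
```

```text
0 [-0.42  0.12  2.15  0.14  0.65  1.1 ] err 0.0 v 0.84 tip [-116. -142.  200.]
1 [-0.43  0.11  2.16  0.2   0.58  1.04] err 0.0 v 0.83 tip [-103. -142.  204.]
2 [-0.43  0.11  2.18  0.29  0.51  0.96] err 0.0 v 0.97 tip [ -91. -142.  208.]
3 [-0.44  0.1   2.19  0.35  0.47  0.9 ] err 0.0 v 0.76 tip [ -84. -142.  211.]
4 [-0.44  0.1   2.2   0.42  0.43  0.83] err 0.0 v 0.9 tip [ -77. -142.  215.]
5 [-0.45  0.1   2.22  0.51  0.39  0.74] err 0.0 v 1.09 tip [ -70. -142.  218.]
6 [-0.45  0.1   2.22  0.6   0.37  0.65] err 0.0 v 1.03 tip [ -64. -142.  222.]
7 [-0.46  0.1   2.23  0.7   0.34  0.56] err 0.0 v 1.19 tip [ -59. -142.  225.]
8 [-0.46  0.1   2.24  0.81  0.32  0.44] err 0.0 v 1.37 tip [ -54. -142.  229.]
9 [-0.47  0.1   2.25  0.94  0.31  0.31] err 0.0 v 1.55 tip [ -49. -142.  232.]
10 [-0.47  0.1   2.26  1.09  0.29  0.17] err 0.0 v 1.71 tip [ -44. -142.  236.]
11 [-0.47  0.1   2.27  1.24  0.29  0.02] err 0.0 v 1.82 tip [ -39. -142.  240.]
12 [-0.48  0.1   2.28  1.39  0.29 -0.13] err 0.0 v 1.85 tip [ -34. -142.  245.]
13 [-0.48  0.1   2.28  1.54  0.3  -0.28] err 0.0 v 1.8 tip [ -30. -142.  249.]
```

{"name": "jog_arm", "arguments": {"steps": [[[0,0,0,0,0,7,1],[0,0,0,0,0,7,1],[0,0,0,0,0,7,1],[0,0,0,0,0,7,1],[0,0,0,0,0,7,1],[0,0,0,0,0,7,1],[0,0,0,0,0,7,1],[0,0,0,0,0,7,1],[0,0,0,0,0,7,1],[0,0,0,0,0,7,1],[0,0,0,0,0,7,1],[0,0,0,0,0,7,1],[0,0,0,0,0,7,1],[0,0,0,0,0,7,1],[0,0,0,0,0,7,1],[0,0,0,0,0,7,1],[0,0,0,0,0,7,1],[0,0,0,0,0,7,1],[0,0,0,0,0,7,1],[0,0,0,0,0,7,1]]]}}

```text
t: 8.7
ee_pos: [390.7, -146.9, 376.0]
orientation: [2.919, 0.968, 0.231]
ft_force: [0.1, -0.3, 0.7]
width: 0.7
```

{"name": "jog_arm", "arguments": {"steps": [[[0,0,0,0,0,7,1],[0,0,0,0,0,7,1],[0,0,0,0,0,7,1],[0,0,0,0,0,7,1],[0,0,0,0,0,7,1],[0,0,0,0,0,5,1],[0,0,0,0,0,0,1]]]}}

```text
t: 9.28
ee_pos: [390.8, -147.0, 376.1]
orientation: [3.127, -0.086, 0.253]
ft_force: [0.1, -0.8, 0.7]
width: 0.4
```

```bash
python3 st.py
```

```text
t 9.28 tcp_b [-160.5 -140.2  376.1] tip_b [-131.4 -140.   196.5] F [ 0.1 -0.8  0.7] w 0.4
toolx_b [ 0.987 -0.003  0.16 ] tooly [-0.003 -1.    -0.001] toolz [ 0.16   0.001 -0.987] q [-0.41  0.13  2.13  0.08  0.73  1.16]
```

{"name": "jog_arm", "arguments": {"steps": [[[0,0,0,0,4,0,1],[0,0,0,0,4,0,1],[0,0,0,0,4,0,1],[0,0,0,0,2.5,0,1],[0,0,0,0,2.5,0,1],[0,0,0,0,2.5,0,1],[0,0,0,0,2,0,1],[0,0,0,0,2,0,1],[0,0,0,0,2,0,1],[0,0,0,0,2,0,1],[0,0,0,0,2,0,1],[0,0,0,0,2,0,1],[0,0,0,0,2,0,1],[0,0,0,0,2.3,0,1],[0,0,0,0,0,0,1]]]}}

```text
t: 10.53
ee_pos: [390.8, -147.0, 376.3]
orientation: [2.881, -0.072, 1.202]
ft_force: [0.3, 0.2, -0.2]
width: 0.3
```

```bash
python3 st.py
```

```text
t 10.53 tcp_b [-160.5 -140.2  376.3] tip_b [ -31.1 -139.9  248.3] F [ 0.3  0.2 -0.2] w 0.3
toolx_b [0.703 0.001 0.711] tooly [ 0.002 -1.    -0.   ] toolz [ 0.711  0.002 -0.703] q [-0.48  0.1   2.29  1.54  0.3  -0.27]
```

```bash
python3 - <<'E'
from sim import *
q=np.array(ctrl.get_obs()['qpos'])
q=simulate(q,[[-.0117,0,0,0,0,0]]*2+[[0,0,.0205,0,0,0]]*8,1)
E
```

```text
0 [-0.49  0.11  2.31  1.62  0.31 -0.37] err 0.0 v 1.17 tip [ -39. -140.  240.]
1 [-0.5   0.12  2.33  1.7   0.32 -0.47] err 0.0 v 1.14 tip [ -48. -140.  232.]
2 [-0.48  0.17  2.31  1.85  0.31 -0.6 ] err 0.0 v 1.74 tip [ -33. -140.  217.]
3 [-0.46  0.23  2.3   1.98  0.32 -0.73] err 0.0 v 1.59 tip [ -18. -140.  203.]
4 [-0.45  0.28  2.28  2.1   0.32 -0.84] err 0.0 v 1.4 tip [  -4. -140.  188.]
5 [-0.43  0.33  2.26  2.2   0.33 -0.93] err 0.0 v 1.2 tip [  11. -140.  174.]
6 [-0.42  0.38  2.24  2.28  0.34 -1.  ] err 0.0 v 1.01 tip [  25. -140.  160.]
7 [-0.4   0.43  2.21  2.35  0.36 -1.07] err 0.0 v 0.85 tip [  40. -140.  145.]
8 [-0.39  0.47  2.19  2.41  0.37 -1.12] err 0.0 v 0.71 tip [  54. -140.  131.]
9 [-0.38  0.52  2.16  2.46  0.38 -1.16] err 0.0 v 0.59 tip [  69. -140.  116.]
```

{"name": "jog_arm", "arguments": {"steps": [[[-0.0117,0,0,0,0,0,1],[-0.0117,0,0,0,0,0,1],[0,0,0.018,0,0,0,1],[0,0,0.018,0,0,0,1],[0,0,0.018,0,0,0,1],[0,0,0.018,0,0,0,1],[0,0,0.018,0,0,0,1],[0,0,0.018,0,0,0,1],[0,0,0,0,0,0,1]]]}}

```text
t: 11.28
ee_pos: [452.7, -150.2, 282.5]
orientation: [2.884, -0.071, 1.199]
ft_force: [-0.5, -0.1, -0.2]
width: 0.7
```

```bash
python3 st.py; python3 pic.py pics/b1.png
```

```text
t 11.28 tcp_b [ -98.5 -140.2  282.5] tip_b [  30.5 -139.6  154.1] F [-0.5 -0.1 -0.2] w 0.7
toolx_b [0.705 0.001 0.709] tooly [ 0.003 -1.    -0.001] toolz [ 0.709  0.003 -0.705] q [-0.41  0.4   2.23  2.3   0.35 -1.02]
```

View pics/b1.png

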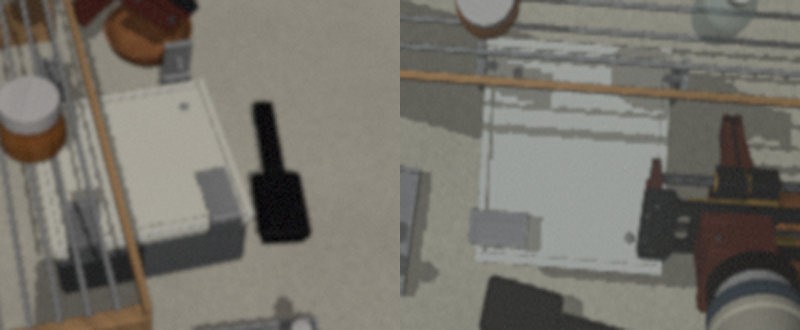

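{"name": "jog_arm", "arguments": {"steps": [[[0,0,0.015,0,0,0,1],[0,0,0.015,0,0,0,1],[0,0,0.015,0,0,0,1],[0,0,0.008,0,0,0,1],[0,0,0,0,0,0,1]]]}}

```text
t: 11.8
ee_pos: [489.0, -152.5, 247.1]
orientation: [2.881, -0.074, 1.202]
ft_force: [-0.4, -0.1, -0.3]
width: 0.8
```

```bash
python3 st.py; python3 pic.py pics/b2.png
```

```text
t 11.8 tcp_b [ -62.2 -140.7  247.1] tip_b [  67.2 -140.5  119.1] F [-0.4 -0.1 -0.3] w 0.8
toolx_b [0.704 0.    0.711] tooly [ 0.001 -1.    -0.   ] toolz [ 0.711  0.001 -0.704] q [-0.38  0.51  2.16  2.45  0.37 -1.15]
```

View pics/b2.png

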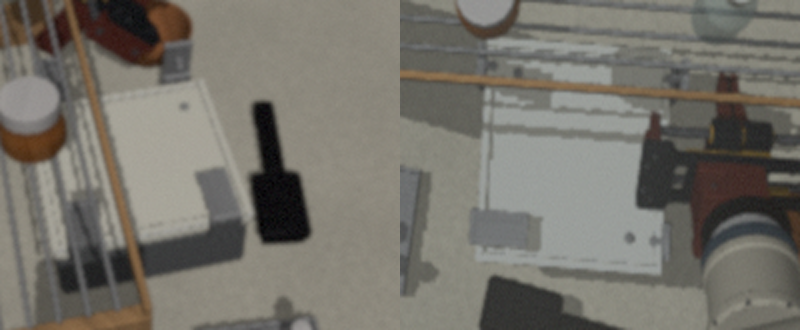

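{"name": "jog_arm", "arguments": {"steps": [[[-0.002,-0.006,0.002,0,0,0,1],[0,-0.008,0,0,0,0,1],[0,-0.008,0,0,0,0,1],[0,-0.008,0,0,0,0,1],[0,-0.008,0,0,0,0,1],[0,-0.006,0,0,0,0,1]]]}}

```text
t: 12.4
ee_pos: [490.4, -108.4, 245.4]
orientation: [2.879, -0.076, 1.202]
ft_force: [-0.6, -1.6, -0.5]
width: 0.7
```

```bash
python3 st.py
```

```text
t 12.4 tcp_b [-63.1 -96.5 245.4] tip_b [ 66.4 -96.6 117.4] F [-0.6 -1.6 -0.5] w 0.7
toolx_b [ 0.703 -0.001  0.711] tooly [-0.001 -1.    -0.   ] toolz [ 0.711 -0.    -0.703] q [-0.28  0.5   2.19  2.67  0.36 -1.29]
```

{"name": "jog_arm", "arguments": {"steps": [[[0,-0.006,0,0,0,0,1],[0,-0.006,0,0,0,0,1],[0,-0.006,0,0,0,0,1],[0,-0.002,0,0,0,0,1],[0,0,0,0,0,0,1]]]}}

```text
t: 12.82
ee_pos: [491.7, -88.4, 245.2]
orientation: [2.88, -0.075, 1.203]
ft_force: [0.6, -0.5, 0.3]
width: 0.3
```

```bash
python3 st.py; python3 pic.py pics/b3.png
```

```text
t 12.82 tcp_b [-62.8 -76.5 245.2] tip_b [ 66.7 -76.4 117.2] F [ 0.6 -0.5  0.3] w 0.3
toolx_b [0.703 0.    0.711] tooly [ 0. -1. -0.] toolz [ 0.711  0.    -0.703] q [-0.23  0.5   2.2   2.77  0.36 -1.35]
```

View pics/b3.png

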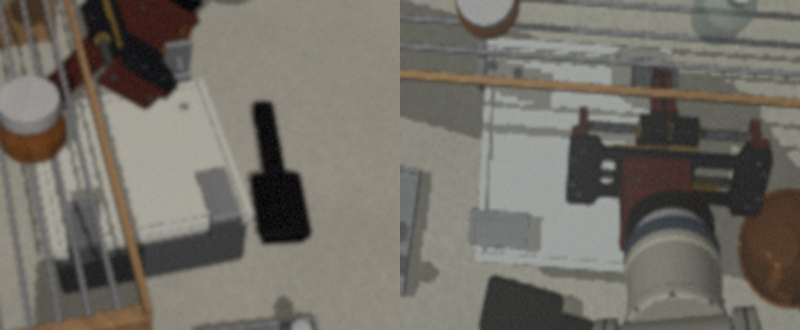

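{"name": "jog_arm", "arguments": {"steps": [[[-0.001,0,0.001,0,0,0,1],[-0.001,0,0.001,0,0,0,1],[0,0,0,0,0,0,1]]]}}

```text
t: 13.17
ee_pos: [492.1, -89.0, 241.4]
orientation: [2.88, -0.076, 1.201]
ft_force: [-0.6, -0.5, 0.1]
width: -0.0
```

{"name": "jog_arm", "arguments": {"steps": [[[-0.001,0,0.001,0,0,0,1],[-0.001,0,0.001,0,0,0,1],[0,0,0,0,0,0,1]]]}}

```text
t: 13.42
ee_pos: [492.1, -88.8, 238.5]
orientation: [2.88, -0.076, 1.201]
ft_force: [-0.2, 0.7, 0.3]
width: 0.4
```

{"name": "jog_arm", "arguments": {"steps": [[[-0.001,0,0.001,0,0,0,1],[-0.001,0,0.001,0,0,0,1],[0,0,0,0,0,0,1]]]}}

```text
t: 13.67
ee_pos: [492.1, -88.7, 235.7]
orientation: [2.88, -0.076, 1.201]
ft_force: [0.3, 0.4, 0.9]
width: 0.4
```

{"name": "jog_arm", "arguments": {"steps": [[[-0.001,0,0.001,0,0,0,1],[-0.0005,0,0.0005,0,0,0,1],[0,0,0,0,0,0,1]]]}}

```text
t: 13.92
ee_pos: [492.2, -88.7, 233.7]
orientation: [2.88, -0.076, 1.201]
ft_force: [0.4, 0.0, 0.4]
width: 0.3
```

{"name": "jog_arm", "arguments": {"steps": [[[-0.0007,0,0.0007,0,0,0,1],[-0.0007,0,0.0007,0,0,0,1],[0,0,0,0,0,0,1]]]}}

```text
t: 14.17
ee_pos: [492.3, -88.6, 232.0]
orientation: [2.879, -0.075, 1.203]
ft_force: [-1.6, 1.5, 4.0]
width: 0.5
```

{"name": "jog_arm", "arguments": {"steps": [[[-0.0007,0,0.0007,0,0,0,1],[-0.0007,0,0.0007,0,0,0,1],[0,0,0,0,0,0,1]]]}}

```text
t: 14.42
ee_pos: [492.3, -88.5, 230.6]
orientation: [2.878, -0.074, 1.206]
ft_force: [-5.4, 2.9, 10.7]
width: 0.3
```

{"name": "jog_arm", "arguments": {"steps": [[[-0.0007,0,0.0007,0,0,0,1],[-0.0007,0,0.0007,0,0,0,1],[0,0,0,0,0,0,1]]]}}

```text
t: 14.67
ee_pos: [492.3, -88.3, 229.4]
orientation: [2.877, -0.073, 1.209]
ft_force: [-10.7, 5.1, 21.8]
width: 0.6
```

{"name": "jog_arm", "arguments": {"steps": [[[-0.0007,0,0.0007,0,0,0,1],[-0.0007,0,0.0007,0,0,0,1],[0,0,0,0,0,0,1]]]}}

```text
t: 14.92
ee_pos: [492.6, -88.4, 227.4]
orientation: [2.877, -0.074, 1.209]
ft_force: [-2.8, 1.6, 10.7]
width: 0.6
```

{"name": "jog_arm", "arguments": {"steps": [[[-0.0007,0,0.0007,0,0,0,1],[0,0,0,0,0,0,1],[0,0,0,0,0,0,1]]]}}

```text
t: 15.17
ee_pos: [492.7, -88.4, 225.9]
orientation: [2.878, -0.073, 1.207]
ft_force: [-0.9, 4.6, 7.4]
width: 0.3
```

{"name": "jog_arm", "arguments": {"steps": [[[-0.0007,0,0.0007,0,0,0,1],[0,0,0,0,0,0,1],[0,0,0,0,0,0,1]]]}}

```text
t: 15.42
ee_pos: [492.8, -88.3, 225.0]
orientation: [2.878, -0.073, 1.208]
ft_force: [-3.4, 5.3, 11.7]
width: 0.2
```

```bash
python3 st.py; python3 pic.py pics/b4.png
```

```text
t 15.42 tcp_b [-61.8 -76.3 225. ] tip_b [ 68.2 -76.2  97.6] F [-3.4  5.3 11.7] w 0.2
toolx_b [0.7   0.001 0.714] tooly [ 0.001 -1.     0.   ] toolz [ 0.714  0.001 -0.7  ] q [-0.23  0.55  2.19  2.81  0.41 -1.4 ]
```

View pics/b4.png

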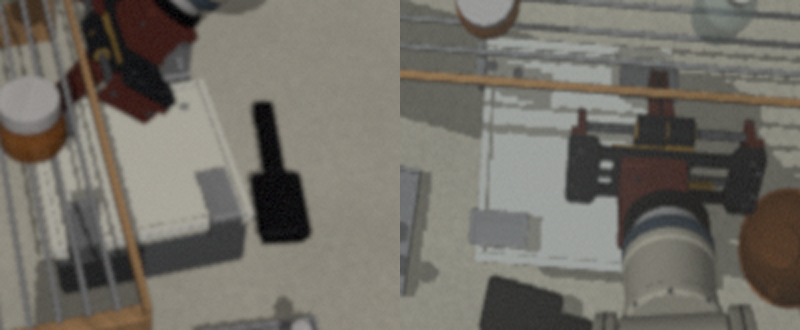

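{"name": "jog_arm", "arguments": {"steps": [[[-0.0007,0,0.0007,0,0,0,1],[0,0,0,0,0,0,1],[0,0,0,0,0,0,1]]]}}

```text
t: 15.77
ee_pos: [492.7, -88.2, 224.6]
orientation: [2.877, -0.073, 1.21]
ft_force: [-7.8, 6.3, 18.5]
width: 0.3
```

{"name": "jog_arm", "arguments": {"steps": [[[-0.0005,0,0.0005,0,0,0,1],[0,0,0,0,0,0,1],[0,0,0,0,0,0,1]]]}}

```text
t: 16.02
ee_pos: [492.7, -88.2, 224.2]
orientation: [2.876, -0.073, 1.212]
ft_force: [-10.3, 6.4, 23.9]
width: 0.8
```

```bash
python3 - <<'E'
from sim import *
q=np.array(ctrl.get_obs()['qpos'])
q=simulate(q,[[.0035,0,-.0035,0,0,0]]*2+[[0,0,-.02,0,0,0]]*5+[[.006,0,0,0,0,0]],4)
q=simulate(q,[[0,-.018,0,0,0,0]]*12,3)
q=simulate(q,[[0,0,0.02,0,0,0]]*5,5)
E
```

```text
3 [-0.25  0.44  2.25  2.74  0.36 -1.33] err 0.0 v 0.54 tip [ 40. -76. 135.]
7 [-0.27  0.29  2.31  2.56  0.29 -1.16] err 0.0 v 0.34 tip [  1. -76. 181.]
2 [-0.11  0.28  2.32  2.97  0.26 -1.45] err 0.0 v 1.72 tip [  1. -22. 181.]
5 [ 0.05  0.28  2.32  3.41  0.26 -1.76] err 0.0 v 1.75 tip [  1.  32. 181.]
8 [ 0.2   0.3   2.3   3.81  0.29 -2.04] err 0.0 v 1.5 tip [  1.  86. 181.]
11 [ 0.34  0.32  2.26  4.13  0.33 -2.25] err 0.0 v 1.17 tip [  1. 140. 181.]
4 [ 0.28  0.54  2.14  3.81  0.38 -1.97] err 0.0 v 0.53 tip [ 72. 140. 111.]
```

{"name": "jog_arm", "arguments": {"steps": [[[0.0035,0,-0.0035,0,0,0,1],[0.0035,0,-0.0035,0,0,0,1],[0,0,-0.02,0,0,0,1],[0,0,-0.02,0,0,0,1],[0,0,-0.02,0,0,0,1],[0,0,-0.02,0,0,0,1],[0,0,-0.02,0,0,0,1],[0.006,0,0,0,0,0,1],[0,0,0,0,0,0,1]]]}}

```text
t: 16.77
ee_pos: [425.5, -85.5, 308.0]
orientation: [2.878, -0.076, 1.204]
ft_force: [-0.0, 0.2, -0.2]
width: 0.6
```

```bash
python3 st.py; python3 pic.py pics/b5.png
```

```text
t 16.77 tcp_b [-129.1  -77.   308. ] tip_b [  0.6 -77.2 180.3] F [-0.   0.2 -0.2] w 0.6
toolx_b [ 0.702 -0.     0.712] tooly [-0.001 -1.     0.001] toolz [ 0.712 -0.001 -0.702] q [-0.27  0.29  2.31  2.56  0.28 -1.16]
```

View pics/b5.png

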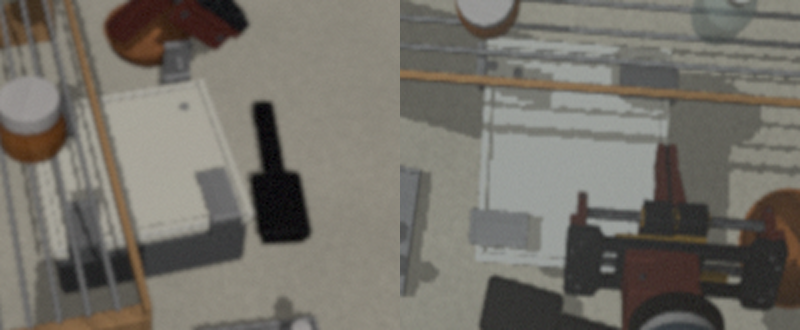

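{"name": "jog_arm", "arguments": {"steps": [[[0,-0.018,0,0,0,0,1],[0,-0.018,0,0,0,0,1],[0,-0.018,0,0,0,0,1],[0,-0.018,0,0,0,0,1],[0,-0.018,0,0,0,0,1],[0,-0.018,0,0,0,0,1],[0,-0.018,0,0,0,0,1],[0,-0.018,0,0,0,0,1],[0,-0.018,0,0,0,0,1],[0,-0.018,0,0,0,0,1],[0,-0.018,0,0,0,0,1],[0,-0.018,0,0,0,0,1],[0,0,0,0,0,0,1]]]}}

```text
t: 17.95
ee_pos: [437.3, 132.7, 306.1]
orientation: [2.881, -0.072, 1.2]
ft_force: [0.1, -0.4, 0.1]
width: 0.5
```

```bash
python3 st.py; python3 pic.py pics/c1.png
```

```text
t 17.95 tcp_b [-128.7  141.5  306.1] tip_b [  0.5 141.7 177.9] F [ 0.1 -0.4  0.1] w 0.5
toolx_b [0.704 0.002 0.71 ] tooly [ 0.002 -1.     0.   ] toolz [ 0.71   0.001 -0.704] q [ 0.34  0.32  2.25  4.14  0.33 -2.26]
```

View pics/c1.png

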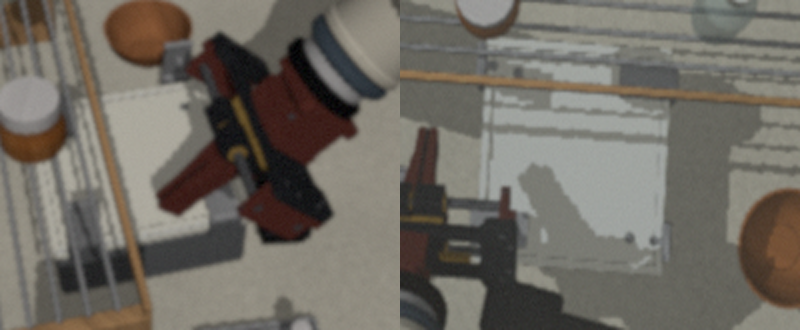

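{"name": "jog_arm", "arguments": {"steps": [[[0.001,0,0.015,0,0,0,1],[0.001,0,0.02,0,0,0,1],[0.001,0,0.02,0,0,0,1],[0,0,0.02,0,0,0,1],[0,0,0.015,0,0,0,1],[0,0,0,0,0,0,1]]]}}

```text
t: 18.55
ee_pos: [503.8, 125.7, 243.6]
orientation: [2.88, -0.078, 1.198]
ft_force: [-1.1, -0.8, -0.6]
width: 0.4
```

```bash
python3 st.py; python3 pic.py pics/c2.png
```

```text
t 18.55 tcp_b [-61.8 137.9 243.6] tip_b [ 67.3 137.5 115.3] F [-1.1 -0.8 -0.6] w 0.4
toolx_b [ 0.705 -0.001  0.709] tooly [-0.002 -1.     0.001] toolz [ 0.709 -0.002 -0.705] q [ 0.28  0.52  2.14  3.85  0.37 -2.  ]
```

View pics/c2.png

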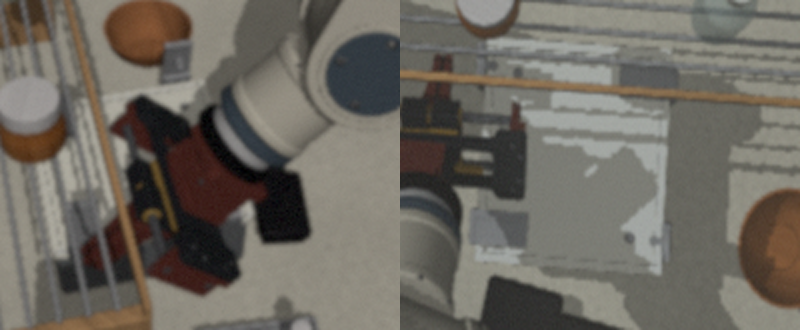

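{"name": "jog_arm", "arguments": {"steps": [[[0,0.006,0,0,0,0,1],[0,0.008,0,0,0,0,1],[0,0.008,0,0,0,0,1],[0,0.008,0,0,0,0,1],[0,0.008,0,0,0,0,1],[0,0.006,0,0,0,0,1]]]}}

```text
t: 19.15
ee_pos: [499.6, 82.6, 246.4]
orientation: [2.88, -0.075, 1.202]
ft_force: [0.7, 2.2, 0.0]
width: 0.3
```

```bash
python3 st.py
```

```text
t 19.15 tcp_b [-63.8  94.7 246.4] tip_b [ 65.6  94.7 118.5] F [0.7 2.2 0. ] w 0.3
toolx_b [ 0.703 -0.     0.711] tooly [-0. -1.  0.] toolz [ 0.711 -0.    -0.703] q [ 0.18  0.51  2.18  3.63  0.36 -1.87]
```

{"name": "jog_arm", "arguments": {"steps": [[[0,0.006,0,0,0,0,1],[0,0.006,0,0,0,0,1],[0,0.006,0,0,0,0,1],[0,0.001,0,0,0,0,1],[0,0,0,0,0,0,1]]]}}

```text
t: 19.57
ee_pos: [498.9, 63.7, 246.2]
orientation: [2.879, -0.077, 1.202]
ft_force: [0.9, -0.9, 0.4]
width: 0.5
```

```bash
python3 st.py; python3 pic.py pics/c3.png
```

```text
t 19.57 tcp_b [-63.5  75.8 246.2] tip_b [ 65.9  75.6 118.3] F [ 0.9 -0.9  0.4] w 0.5
toolx_b [ 0.703 -0.001  0.711] tooly [-0.001 -1.     0.   ] toolz [ 0.711 -0.001 -0.703] q [ 0.14  0.5   2.19  3.54  0.35 -1.81]
```

View pics/c3.png

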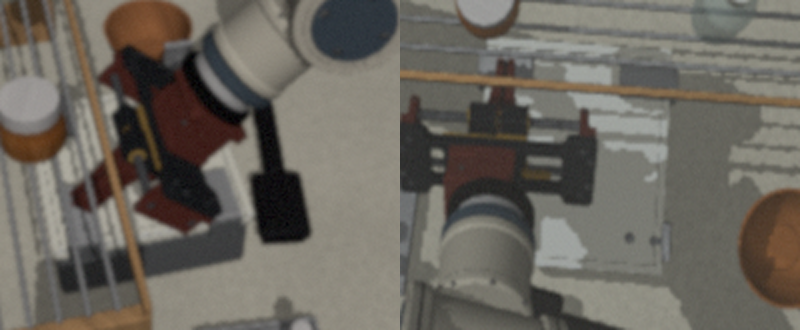

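Clip is now folded in under the finger. Low edge ~111 mm; descend feeling.

{"name": "jog_arm", "arguments": {"steps": [[[-0.001,0,0.001,0,0,0,1],[-0.001,0,0.001,0,0,0,1],[0,0,0,0,0,0,1]]]}}

```text
t: 19.92
ee_pos: [499.4, 64.3, 242.6]
orientation: [2.88, -0.075, 1.202]
ft_force: [0.1, -1.2, 0.6]
width: 0.6
```

{"name": "jog_arm", "arguments": {"steps": [[[-0.001,0,0.001,0,0,0,1],[-0.001,0,0.001,0,0,0,1],[0,0,0,0,0,0,1]]]}}

```text
t: 20.17
ee_pos: [499.7, 64.0, 240.3]
orientation: [2.878, -0.076, 1.205]
ft_force: [-4.1, -2.2, 8.7]
width: 0.3
```

{"name": "jog_arm", "arguments": {"steps": [[[-0.0007,0,0.0007,0,0,0,1],[-0.0007,0,0.0007,0,0,0,1],[0,0,0,0,0,0,1]]]}}

```text
t: 20.42
ee_pos: [499.7, 63.8, 238.9]
orientation: [2.877, -0.077, 1.207]
ft_force: [-6.9, -3.3, 12.4]
width: 0.3
```

{"name": "jog_arm", "arguments": {"steps": [[[-0.0007,0,0.0007,0,0,0,1],[-0.0007,0,0.0007,0,0,0,1],[0,0,0,0,0,0,1]]]}}

```text
t: 20.67
ee_pos: [499.8, 63.7, 237.0]
orientation: [2.877, -0.077, 1.207]
ft_force: [-2.1, -2.7, 7.9]
width: 0.7
```

{"name": "jog_arm", "arguments": {"steps": [[[-0.0007,0,0.0007,0,0,0,1],[-0.0007,0,0.0007,0,0,0,1],[0,0,0,0,0,0,1]]]}}

```text
t: 20.92
ee_pos: [499.9, 63.7, 234.7]
orientation: [2.877, -0.078, 1.206]
ft_force: [-1.7, -3.9, 6.4]
width: 0.5
```

{"name": "jog_arm", "arguments": {"steps": [[[-0.0007,0,0.0007,0,0,0,1],[0,0,0,0,0,0,1],[0,0,0,0,0,0,1]]]}}

```text
t: 21.17
ee_pos: [500.0, 63.8, 233.3]
orientation: [2.878, -0.077, 1.204]
ft_force: [-0.1, -4.0, 3.1]
width: 0.7
```

{"name": "jog_arm", "arguments": {"steps": [[[-0.0007,0,0.0007,0,0,0,1],[0,0,0,0,0,0,1],[0,0,0,0,0,0,1]]]}}

```text
t: 21.42
ee_pos: [500.0, 63.8, 232.7]
orientation: [2.877, -0.077, 1.206]
ft_force: [-3.0, -3.7, 8.7]
width: 0.1
```

{"name": "jog_arm", "arguments": {"steps": [[[-0.0007,0,0.0007,0,0,0,1],[0,0,0,0,0,0,1],[0,0,0,0,0,0,1]]]}}

```text
t: 21.67
ee_pos: [500.0, 63.8, 232.2]
orientation: [2.877, -0.077, 1.208]
ft_force: [-5.1, -5.8, 15.1]
width: 0.6
```

{"name": "jog_arm", "arguments": {"steps": [[[-0.0005,0,0.0005,0,0,0,1],[0,0,0,0,0,0,1],[0,0,0,0,0,0,1]]]}}

```text
t: 21.92
ee_pos: [499.9, 63.8, 231.8]
orientation: [2.876, -0.077, 1.209]
ft_force: [-8.7, -4.5, 18.9]
width: 0.8
```

```bash
python3 - <<'E'
from sim import *
for lean in (25,45):
  for nm,tip in(("up",(-68,-140,190)),("out",(-68,-140,116)),("in",(-68,-76,102)),("in",(-68,-76,95))):
    for s in sols(tip,Rt(lean,1)): print(lean,nm,s.round(2))
q=np.array(ctrl.get_obs()['qpos'])
print(q)
q=simulate(q,[[.0035,0,-.0035,0,0,0]]*2+[[0,0,-.02,0,0,0]]*5+[[.007,0,0,0,0,0]],4)
q=simulate(q,[[0,.018,0,0,0,0]]*12,3)
q=simulate(q,[[-.01,0,-.01,0,0,0]]*5,1)
q=simulate(q,[[-.012,0,.012,0,0,0]]*5,1)
E
```

```text
25 up [-0.42  0.16  2.19  0.4   0.41  0.87]
25 out [-0.42  0.33  2.24  0.75  0.23  0.5 ]
25 in [-0.26  0.35  2.28  0.76  0.13  0.63]
25 in [-0.26  0.36  2.28  0.88  0.11  0.5 ]
45 up [-0.53  0.2   2.39  2.06  0.37 -0.87]
45 out [-0.53  0.44  2.42  2.47  0.55 -1.32]
45 in [-0.32  0.48  2.47  2.8   0.6  -1.48]
45 in [-0.32  0.51  2.47  2.81  0.62 -1.49]
[ 0.13769023  0.53855887  2.18591283  3.50454659  0.39301813 -1.77333969]
3 [ 0.15  0.43  2.24  3.59  0.34 -1.86] err 0.0 v 0.54 tip [ 39.  76. 142.]
7 [ 0.17  0.27  2.3   3.81  0.26 -2.06] err 0.0 v 0.48 tip [  1.  76. 189.]
2 [ 0.02  0.26  2.31  3.37  0.23 -1.74] err 0.0 v 1.9 tip [  1.  22. 189.]
5 [-0.14  0.26  2.32  2.87  0.24 -1.37] err 0.0 v 1.95 tip [  1. -32. 189.]
8 [-0.3   0.27  2.3   2.44  0.27 -1.06] err 0.0 v 1.58 tip [  1. -86. 189.]
11 [-0.44  0.28  2.27  2.12  0.32 -0.85] err 0.0 v 1.17 tip [   0. -140.  189.]
0 [-0.46  0.27  2.3   2.12  0.34 -0.87] err 0.0 v 0.32 tip [ -14. -140.  189.]
1 [-0.47  0.25  2.33  2.12  0.35 -0.88] err 0.0 v 0.31 tip [ -28. -140.  189.]
2 [-0.49  0.24  2.35  2.12  0.36 -0.9 ] err 0.0 v 0.31 tip [ -42. -140.  189.]
3 [-0.51  0.22  2.38  2.12  0.38 -0.91] err 0.0 v 0.31 tip [ -56. -140.  189.]
4 [-0.53  0.21  2.4   2.11  0.39 -0.92] err 0.0 v 0.3 tip [ -70. -140.  189.]
0 [-0.53  0.26  2.41  2.22  0.43 -1.05] err 0.0 v 1.54 tip [ -70. -140.  172.]
1 [-0.53  0.32  2.42  2.32  0.47 -1.16] err 0.0 v 1.3 tip [ -70. -140.  155.]
2 [-0.53  0.37  2.43  2.4   0.51 -1.25] err 0.0 v 1.1 tip [ -70. -140.  138.]
3 [-0.53  0.43  2.43  2.47  0.56 -1.32] err 0.0 v 0.92 tip [ -69. -140.  121.]
4 [-0.53  0.49  2.43  2.52  0.6  -1.39] err 0.0 v 0.77 tip [ -69. -140.  104.]
```

{"name": "jog_arm", "arguments": {"steps": [[[0.0035,0,-0.0035,0,0,0,1],[0.0035,0,-0.0035,0,0,0,1],[0,0,-0.02,0,0,0,1],[0,0,-0.02,0,0,0,1],[0,0,-0.02,0,0,0,1],[0,0,-0.02,0,0,0,1],[0,0,-0.02,0,0,0,1],[0.005,0,0,0,0,0,1],[0,0,0,0,0,0,1]]]}}

```text
t: 22.67
ee_pos: [431.9, 68.0, 315.2]
orientation: [2.88, -0.075, 1.204]
ft_force: [0.5, -0.7, 0.8]
width: 0.5
```

```bash
python3 st.py; python3 pic.py pics/c5.png
```

```text
t 22.67 tcp_b [-130.7   76.6  315.2] tip_b [ -1.1  76.7 187.3] F [ 0.5 -0.7  0.8] w 0.5
toolx_b [ 0.702 -0.     0.712] tooly [ 0.    -1.    -0.001] toolz [ 0.712  0.001 -0.702] q [ 0.18  0.27  2.3   3.81  0.26 -2.06]
```

View pics/c5.png

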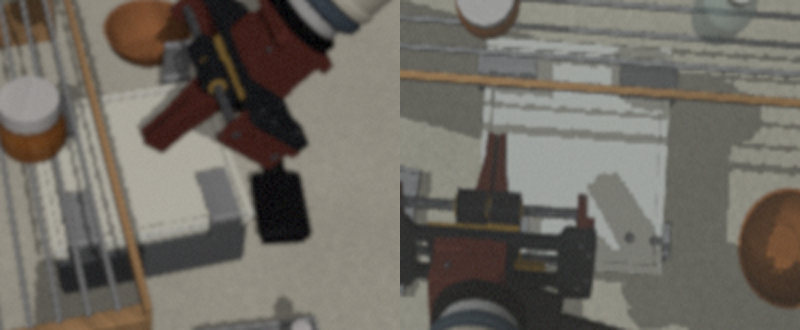

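{"name": "jog_arm", "arguments": {"steps": [[[0,0.018,0,0,0,0,1],[0,0.018,0,0,0,0,1],[0,0.018,0,0,0,0,1],[0,0.018,0,0,0,0,1],[0,0.018,0,0,0,0,1],[0,0.018,0,0,0,0,1],[0,0.018,0,0,0,0,1],[0,0.018,0,0,0,0,1],[0,0.018,0,0,0,0,1],[0,0.018,0,0,0,0,1],[0,0.018,0,0,0,0,1],[0,0.018,0,0,0,0,1],[-0.01,0,-0.01,0,0,0,1],[-0.01,0,-0.01,0,0,0,1],[-0.01,0,-0.01,0,0,0,1],[-0.01,0,-0.01,0,0,0,1],[-0.009,0,-0.009,0,0,0,1],[0,0,0,0,0,0,1]]]}}

```text
t: 24.27
ee_pos: [349.5, -143.9, 312.8]
orientation: [2.883, -0.078, 1.197]
ft_force: [-0.3, 1.0, -1.1]
width: 0.6
```

```bash
python3 st.py
```

```text
t 24.27 tcp_b [-202.  -139.3  312.8] tip_b [ -73.  -139.3  184.3] F [-0.3  1.  -1.1] w 0.6
toolx_b [ 0.706 -0.002  0.708] tooly [-0.001 -1.    -0.001] toolz [ 0.708  0.    -0.706] q [-0.53  0.22  2.41  2.11  0.39 -0.92]
```

{"name": "jog_arm", "arguments": {"steps": [[[-0.01,0,0.01,0,0,0,1],[-0.01,0,0.01,0,0,0,1],[-0.01,0,0.01,0,0,0,1],[-0.01,0,0.01,0,0,0,1],[-0.008,0,0.01,0,0,0,1],[0,0,0,0,0,0,1]]]}}

```text
t: 24.77
ee_pos: [353.7, -144.6, 242.5]
orientation: [2.883, -0.077, 1.198]
ft_force: [-0.8, -0.4, -0.8]
width: 0.9
```

```bash
python3 st.py;python3 pic.py pics/d1.png
```

```text
t 24.77 tcp_b [-197.7 -139.7  242.5] tip_b [ -68.8 -139.6  114. ] F [-0.8 -0.4 -0.8] w 0.9
toolx_b [ 0.706 -0.002  0.708] tooly [-0.001 -1.    -0.002] toolz [ 0.708  0.001 -0.706] q [-0.53  0.45  2.42  2.48  0.56 -1.33]
```

View pics/d1.png

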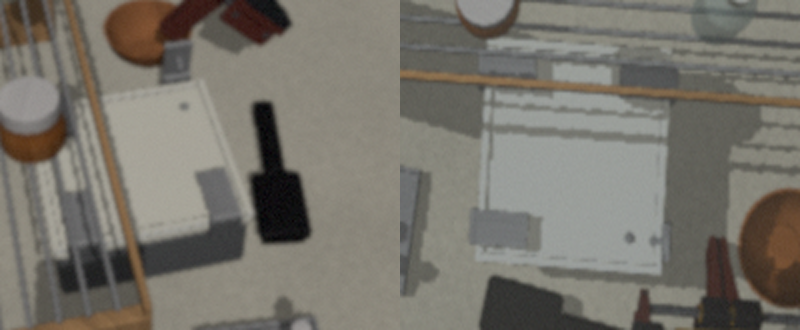

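{"name": "jog_arm", "arguments": {"steps": [[[0,-0.006,0,0,0,0,1],[0,-0.008,0,0,0,0,1],[0,-0.008,0,0,0,0,1],[0,-0.008,0,0,0,0,1],[0,-0.008,0,0,0,0,1],[0,-0.007,0,0,0,0,1]]]}}

```text
t: 25.37
ee_pos: [356.1, -99.4, 245.4]
orientation: [2.878, -0.076, 1.204]
ft_force: [1.0, -3.0, -0.1]
width: 0.3
```

```bash
python3 st.py
```

```text
t 25.37 tcp_b [-197.6  -94.5  245.4] tip_b [-68.  -94.7 117.6] F [ 1.  -3.  -0.1] w 0.3
toolx_b [ 0.702 -0.001  0.712] tooly [-0.001 -1.     0.   ] toolz [ 0.712 -0.001 -0.702] q [-0.38  0.43  2.46  2.69  0.56 -1.42]
```

{"name": "jog_arm", "arguments": {"steps": [[[0,-0.006,0,0,0,0,1],[0,-0.006,0,0,0,0,1],[0,-0.006,0,0,0,0,1],[0,0,0,0,0,0,1],[0,0,0,0,0,0,1]]]}}

```text
t: 25.78
ee_pos: [357.0, -81.4, 245.2]
orientation: [2.879, -0.074, 1.204]
ft_force: [0.7, -0.5, -0.3]
width: 0.7
```

```bash
python3 st.py;python3 pic.py pics/d2.png
```

```text
t 25.78 tcp_b [-197.7  -76.5  245.2] tip_b [-68.1 -76.5 117.4] F [ 0.7 -0.5 -0.3] w 0.7
toolx_b [0.702 0.    0.712] tooly [ 0.001 -1.     0.   ] toolz [ 0.712  0.    -0.702] q [-0.32  0.43  2.47  2.77  0.56 -1.45]
```

View pics/d2.png

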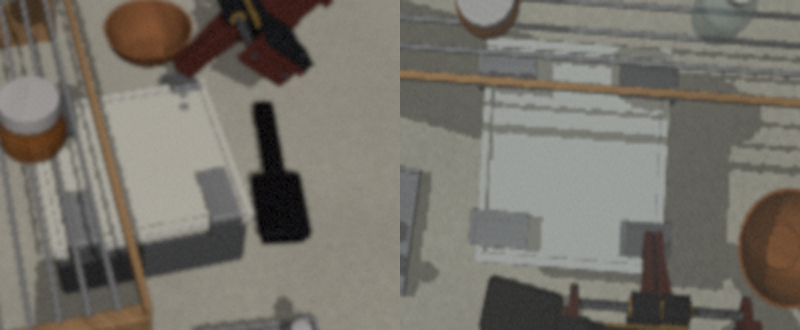

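{"name": "jog_arm", "arguments": {"steps": [[[-0.001,0,0.001,0,0,0,1],[-0.001,0,0.001,0,0,0,1],[0,0,0,0,0,0,1]]]}}

```text
t: 26.13
ee_pos: [356.6, -81.8, 241.4]
orientation: [2.88, -0.076, 1.201]
ft_force: [-0.4, -0.7, 0.8]
width: 0.5
```

{"name": "jog_arm", "arguments": {"steps": [[[-0.001,0,0.001,0,0,0,1],[-0.001,0,0.001,0,0,0,1],[0,0,0,0,0,0,1]]]}}

```text
t: 26.38
ee_pos: [356.5, -81.6, 238.5]
orientation: [2.88, -0.076, 1.201]
ft_force: [-0.1, -0.1, -0.3]
width: 0.5
```

{"name": "jog_arm", "arguments": {"steps": [[[-0.0007,0,0.0007,0,0,0,1],[-0.0007,0,0.0007,0,0,0,1],[0,0,0,0,0,0,1]]]}}

```text
t: 26.63
ee_pos: [356.6, -81.6, 236.7]
orientation: [2.88, -0.075, 1.202]
ft_force: [-0.5, 1.3, 2.6]
width: 0.8
```

{"name": "jog_arm", "arguments": {"steps": [[[-0.0007,0,0.0007,0,0,0,1],[-0.0007,0,0.0007,0,0,0,1],[0,0,0,0,0,0,1]]]}}

```text
t: 26.88
ee_pos: [356.6, -81.4, 235.1]
orientation: [2.879, -0.074, 1.205]
ft_force: [-2.8, 1.8, 9.0]
width: 0.1
```

{"name": "jog_arm", "arguments": {"steps": [[[-0.0007,0,0.0007,0,0,0,1],[-0.0007,0,0.0007,0,0,0,1],[0,0,0,0,0,0,1]]]}}

```text
t: 27.13
ee_pos: [356.5, -81.2, 233.8]
orientation: [2.877, -0.074, 1.209]
ft_force: [-7.2, 4.5, 19.6]
width: 0.4
```

{"name": "jog_arm", "arguments": {"steps": [[[-0.0007,0,0.0007,0,0,0,1],[-0.0007,0,0.0007,0,0,0,1],[0,0,0,0,0,0,1]]]}}

```text
t: 27.38
ee_pos: [356.6, -81.1, 231.8]
orientation: [2.878, -0.073, 1.208]
ft_force: [-2.6, 2.6, 12.1]
width: 0.4
```

{"name": "jog_arm", "arguments": {"steps": [[[-0.0007,0,0.0007,0,0,0,1],[-0.0007,0,0.0007,0,0,0,1],[0,0,0,0,0,0,1]]]}}

```text
t: 27.63
ee_pos: [356.8, -81.2, 229.5]
orientation: [2.878, -0.073, 1.206]
ft_force: [-1.9, 4.5, 9.9]
width: 0.4
```

{"name": "jog_arm", "arguments": {"steps": [[[-0.0007,0,0.0007,0,0,0,1],[0,0,0,0,0,0,1],[0,0,0,0,0,0,1]]]}}

```text
t: 27.88
ee_pos: [356.8, -81.2, 228.9]
orientation: [2.877, -0.073, 1.209]
ft_force: [-5.0, 4.8, 16.9]
width: 0.4
```

{"name": "jog_arm", "arguments": {"steps": [[[-0.0005,0,0.0005,0,0,0,1],[0,0,0,0,0,0,1],[0,0,0,0,0,0,1]]]}}

```text
t: 28.13
ee_pos: [356.7, -81.1, 228.5]
orientation: [2.876, -0.073, 1.211]
ft_force: [-8.3, 5.5, 23.3]
width: 0.9
```

{"name": "jog_arm", "arguments": {"steps": [[[0.0035,0,-0.0035,0,0,0,1],[0.0035,0,-0.0035,0,0,0,1],[0.015,0,-0.015,0,0,0,1],[0.015,0,-0.015,0,0,0,1],[0.015,0,-0.015,0,0,0,1],[0,0,-0.015,0,0,0,1],[0,0,-0.015,0,0,0,1],[0,0,0,0,0,0,1],[0,0,0,0,0,0,1]]]}}

```text
t: 28.88
ee_pos: [334.9, -80.6, 322.3]
orientation: [2.878, -0.076, 1.204]
ft_force: [-0.1, 0.7, 0.8]
width: 0.4
```

```bash
python3 st.py; python3 - <<'E'
from workcell import ctrl
import cv2
for n in("scene","top"):
    im=ctrl.get_image(n); cv2.imwrite(f"pics/{n}9.png",im[:,:,::-1])
    d=im[:,:,::-1]
    r=dict(scene=(140,305,195,395),top=(140,280,220,420))[n]
    cv2.imwrite(f"pics/{n}9c.png",cv2.resize(d[r[0]:r[1],r[2]:r[3]],None,fx=3.6,fy=3.6,interpolation=2))
E
```

```text
t 28.88 tcp_b [-219.9  -76.8  322.3] tip_b [-90.3 -77.1 194.5] F [-0.1  0.7  0.8] w 0.4
toolx_b [ 0.702 -0.     0.712] tooly [-0.001 -1.     0.001] toolz [ 0.712 -0.001 -0.702] q [-0.35  0.14  2.47  2.42  0.32 -1.09]
```

View pics/scene9.png

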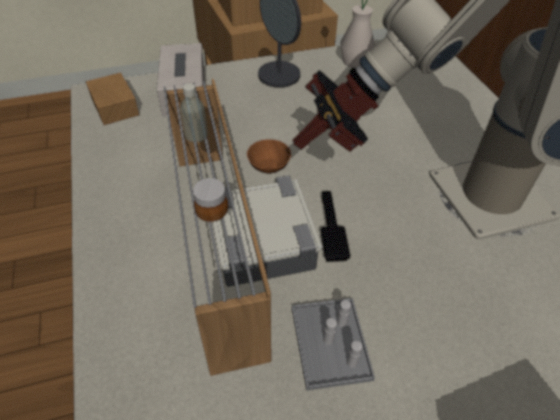

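View pics/top9c.png

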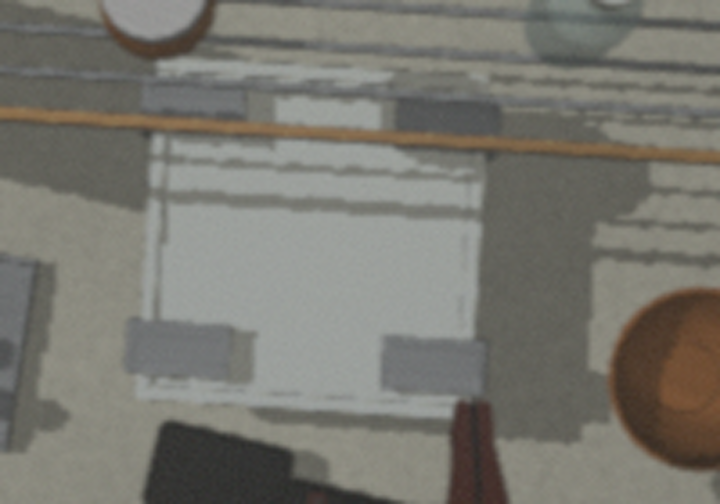

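View pics/scene9c.png

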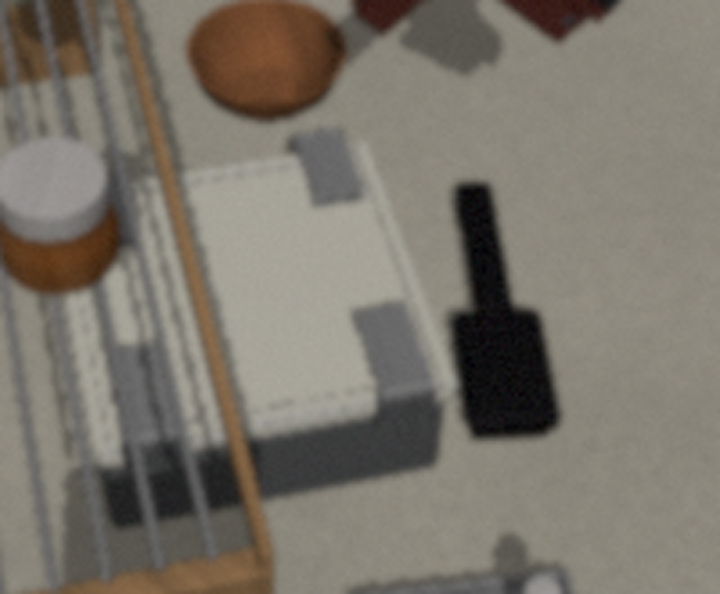

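View pics/top9.png

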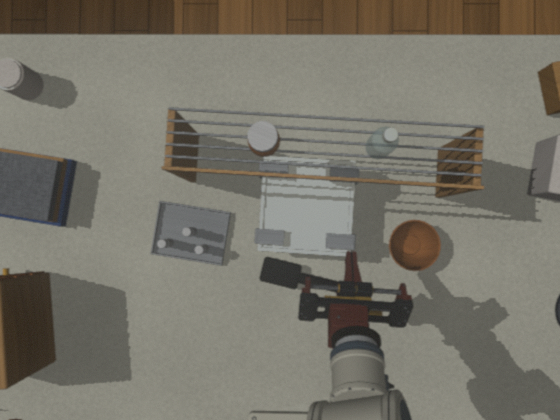

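```bash
python3 -c "
from workcell import ctrl
print(ctrl.close_job())"
```

```text
the job is handed in; nothing more can be done
None
```

All four clips are closed, in the order near left, far right (diagonally across), far left, near right. I handed the job in at about 29 s.

- **Snap and stop:** At each clip the force rose, dropped at the snap, then climbed steeply at the hard stop. The highest vertical force I read was about 24 N, and about 27 N in total, both under the 50 N limit. Force is only reported at the end of each move, so brief peaks in between are not seen.
- **Far clips:** I leaned the tool 45 degrees and slid it in under the riser edge along its own axis. I felt no contact with the riser.
- **Last pictures:** Both camera views show all four strips lying flat on the lid. The tray, balms, bowl, brush, jar and bottle look to be where they started. The hand is clear of everything, with forces near zero.
- **Checks that were weaker:** Pictures alone cannot tell a clip held just short of home from one fully shut. That they are fully home rests on the force readings. No check failed or disagreed.

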